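# Turn the ice scoop round in its dock

## Robot

A 6-joint arm with a two-finger parallel gripper is mounted at the origin on the work surface. World frame = base frame: x ahead of the robot, y to its left, z up, the work surface at z = 0. Lengths are in mm, angles in rad, forces in N, time in s.
With the tool pointing down it reaches from about 275 to 750 mm from the base axis. Payload 10.2 kg.
Tool frame: the origin (TCP) lies on the mounting face of the last link; the fingertips stand 173 mm ahead of it and the grasp point (between the pads) lies 155 mm ahead of it; y points along the fingers, z is the direction in which the jaws open and shut, and the axes are right-handed (so a half turn about y gives the same grasp; the last joint's range is limited). The gripper opens to 85 mm and grips with 20 to 120 N. Pads are 22 mm wide; open, the fingers measure 114 mm over their backs; the gripper's body (76 mm by 85 mm) begins 54 mm behind the grasp point. The pads swing forward as they close: fully open they stand 13 mm farther back than shut.
Start: joints at [-1.522, 0.313, 1.498, -0, 1.331, -0.223], TCP at [140.931, -505.738, 404.694] pointing down, gripper open.
Joint ranges: [-2.94, 2.94], [-0.97, 2.17], [0.19, 2.56], [-1.23, 4.37], [0.02, 3.11], [-2.88, 2.88]. Speed limits (rad/s): [2.39, 2.39, 3.01, 3.14, 3.14, 3.14].

## Interface

Orientations are given as a 3x3 rotation matrix whose columns are the frame's x, y, z axes.
In Python, from station import * gives the robot as it stands.
- The arm moves only by the tool move_arm, never from a script. Its argument "series" is a list of rows, each an object with "slide": the shift along the world's x, y, z in mm, a list of three; "spin": the turn about the world's z in degrees; "fingers": the opening, from -1 (shut) to 1 (fully open). In form: [{"slide": [x, y, z], "spin": spin, "fingers": fingers}, ...]. A call has 1 to 20 rows; each row is the pose to reach, as a shift and turn from the pose commanded when the call began; what a row does not reach only later rows make up. A row lasts 1/8 s, in which the tool goes at most 62.5 mm and 10.7 degrees, less where a joint would pass 70% of its speed; a pose out of reach is approached as far as the arm can. A call with a gripper value outside its range is refused whole. The fingers move at their own pace and stop on an object; the grip force is fixed at half the most. Time passes only in rows, so rows that repeat a pose let the fingers close. It gives the time, the measured TCP pose, the force and the opening at its end, in the units of the state.
- state(): the state, without advancing time (a new reading comes with each control period).
- read_camera(name): name is "scene" or "top"; returns a dict with "image" (400x640x3 uint8, red, green, blue), "range_z" (400x640 float32, mm along the optical axis (not along the pixel's ray), 0 where there is no reading), "fov_y" (degrees; the focal length in pixels is half the picture's height over the tangent of half this angle, whatever the lens; pixels are square), "cx", "cy" (the principal point, pixels), "rvec" (rotation vector, rad) and "tvec" (3), from world to camera coordinates, as OpenCV has them. Camera axes: x right, y down, z forward; pixel columns grow to the right and rows downward; lengths in mm; the calibration is good to about 2 mm. A picture is of the moment at which its call begins.
- close_job(): hands the job in, once; it reports no verdict.
The state is a dict: "clock": time; "joints": joint angles; "dq": joint speeds; "effort": joint torques, N m; "ee_pos": TCP position; "ee_rot": TCP orientation; "ft_force": force on the tool from outside, world axes, zero at the start; "wrist_torque": the same for the moment, N m; "opening": finger opening in mm.
Only numpy, scipy, OpenCV 4.12 (cv2) and the standard library are available. Lean on these libraries where they do the work, as an engineer would, in place of code of your own. Each camera call takes 0.05 s, during which the arm holds its last target.

## Task

Someone has put the ice scoop away the wrong way round, with its handle in the dock and its bowl sticking out. Draw it out, lay it down flat on the rubber bar mat and let go (do not drop it), then take it by its handle and slide it bowl first, right way up, fully home into the dock, and leave it there. Do not push or knock over the upturned tumbler or the corkscrew that stand and lie between the two.

Things in the scene. Friction and masses are not known exactly. Their poses are not given: they have to be found in the camera images.
- scoop: Aluminium ice scoop, 0.18 kg, 199 mm long, lying on its flat underside. Origin under the joint of bowl and handle, at underside level; x points to the open tip of the bowl, z up. Bowl: flat-bottomed trough, x 0 to 94 mm, 46 mm wide, upright sides 34 mm high up to x = 60, then sloping down to the tip. Handle: straight bar, x 0 to -105 mm, 22 mm wide, 11 to 31 mm above the underside.
- scoop_tip (a point): Middle of the front edge of the scoop's bowl, at its underside: x = 94 mm of the scoop. At the start the bowl is wholly outside the dock, pointing away from its mouth. The scoop balances at about x = 20 mm.
- scoop_butt (a point): Middle of the end of the scoop's handle: x = -105 mm, 21 mm above the underside.
- dock: The dock: low steel hood with clear roof, fixed to the counter, no floor (the scoop slides on the counter). Origin on the counter in the middle of the open mouth, which looks roughly to the robot; x points into the dock. Inside 58 mm wide, 48 high, 110 deep to the closed back; walls and roof 3 mm, top 51 mm above the counter. Left or right of the centre line, the mat on the other side.
- mat: Black rubber bar mat fixed to the counter, 180 mm along its x by 260 mm along its y, 4 mm thick. Origin at the centre of its underside, on the counter.
- tumbler_1: Upturned glass tumbler, 72 mm wide, 90 mm high, between dock and mat; leave alone. Origin at the centre of its underside.
- corkscrew: Folded corkscrew, 110 x 18 x 14 mm, lying near the robot on the centre line; leave alone. Origin at the centre of its underside.
Not all that is in view belongs to the job. Leave any red or turquoise look-alike of the scoop alone.

How it is judged (in metres and radians):
On the way, in this order (a step that is already met when the one before it is completed fails the run):
1. the scoop is drawn out: the end of its handle is outside the mouth of the dock (x of scoop_butt in the frame of dock below -0.004 m), for 0.1 s.
2. the scoop lies flat, right way up and still, with its middle over the mat, and is let go (x of scoop in the frame of mat between -0.09 and 0.09 m and y of scoop in the frame of mat between -0.13 and 0.13 m and height (world z) of scoop below 0.012 m and angle between scoop's own z axis and vertical below 0.15 rad and linear speed of scoop below 0.02 m/s and contact force between the fingers and scoop below 0.05 N), for 0.3 s.
3. the fingers hold the scoop by its handle (contact force between the fingers and scoop above 2 N and x of the grasp point in the frame of scoop below -0.015 m), for 0.2 s.
At the end, for the whole second after the job is handed in: The scoop rests on the counter, right way up, let go and still, bowl first in the dock: the tip of the bowl within 10 mm of the dock's back wall, the whole bowl inside and the handle outside (x of scoop_tip in the frame of dock between 0.1 and 0.114 m and y of scoop_tip in the frame of dock between -0.03 and 0.03 m and x of scoop in the frame of dock above 0 m and height (world z) of scoop below 0.008 m and angle between scoop's own z axis and vertical below 0.12 rad and angle between the x axis of scoop and the x axis of dock, either way round below 0.2 rad and linear speed of scoop below 0.02 m/s and contact force between the fingers and scoop below 0.05 N); the robot touches nothing.
It fails at once if the scoop is dropped: out of the fingers with its underside more than 45 mm above the counter (height (world z) of scoop above 0.045 m and contact force between the fingers and scoop below 0.05 N).
It fails at once if the tumbler between dock and mat or the corkscrew is pushed more than 30 mm or tipped over (distance of any of tumbler_1, corkscrew from where it was at the start of the episode above 0.03 m or angle between any of tumbler_1, corkscrew's own z axis and vertical above 0.5 rad).
It also fails if it takes over 67 s, if anything falls off the work surface, if the arm or the gripper's body presses on something with over 40 N, if the wrist force passes 120 N, or if a joint passes its speed limit or range.

## Working session

There is one attempt and no reset: what is moved stays moved. The work goes in short steps, Python scripts to look and compute and a tool call to move; the robot and the scene stay as the last step left them, time stands still between calls to the robot, and variables do not carry over. Pictures are saved under pics/ and viewed, and the job is handed in when it is done.

Besides the shell and the picture viewer there is one more tool, called after "Request:" in YAML: its name, and indented under it one key for each argument. move_arm: Moves the arm, as the interface text tells. Its arguments: {"type":"object","properties":{"series":{"type":"array"}},"required":["series"]}

```bash
mkdir -p pics; ls; cat > h.py <<'E'
from station import *
import numpy as np, cv2
def cam(n):
    c=read_camera(n); R,_=cv2.Rodrigues(np.array(c['rvec'],float)); t=np.array(c['tvec'],float).reshape(3)
    f=200/np.tan(np.radians(c['fov_y'])/2); z=c['range_z'].astype(float)
    v,u=np.mgrid[0:400,0:640]
    P=np.stack([(u-c['cx'])*z/f,(v-c['cy'])*z/f,z],-1)
    W=(P-t)@R; W[z<=0]=np.nan
    return c,W,(R,t,f)
def proj(c,p):
    f=200/np.tan(np.radians(c['fov_y'])/2); K=np.array([[f,0,c['cx']],[0,f,c['cy']],[0,0,1.]])
    return cv2.projectPoints(np.array(p,float).reshape(-1,3),np.array(c['rvec'],float),np.array(c['tvec'],float),K,None)[0].reshape(-1,2)
def save(n,im): cv2.imwrite('pics/'+n,im[:,:,::-1])
E
python3 - <<'E'
from h import *
s=state(); print({k:np.round(v,3).tolist() for k,v in s.items()})
for n in('scene','top'):
    c,W,_=cam(n); save(n+'0.png',c['image']); print(n,c['fov_y'],c['cx'],c['cy'],c['rvec'],c['tvec'])
    np.savez(n+'0.npz',W=W,im=c['image'])
E
```

```text
pics
{'clock': 0.0, 'joints': [-1.522, 0.313, 1.498, -0.0, 1.331, -0.223], 'dq': [0.0, 0.0, 0.001, -0.0, -0.003, -0.0], 'effort': [0.001, -41.226, -25.974, -0.0, 0.004, 0.0], 'ee_pos': [140.923, -505.681, 404.134], 'ee_rot': [[-0.963, -0.0, 0.268], [-0.268, 0.001, -0.963], [-0.0, -1.0, -0.001]], 'ft_force': [0.77, 0.186, -0.176], 'wrist_torque': [0.015, 0.006, 0.002], 'opening': 85.501}
scene 46.47931273917861 318.82298619877065 191.7450302691213 [ 0.86229868  2.59167819 -0.98685374] [ 486.98535379 -149.26551884 1267.14337414]
top 56.181757781122066 319.6721201698808 205.85516969971303 [ 2.15340801 -2.19165344  0.12589673] [-77.58545579 535.65003118 974.96621007]
```

View pics/scene0.png

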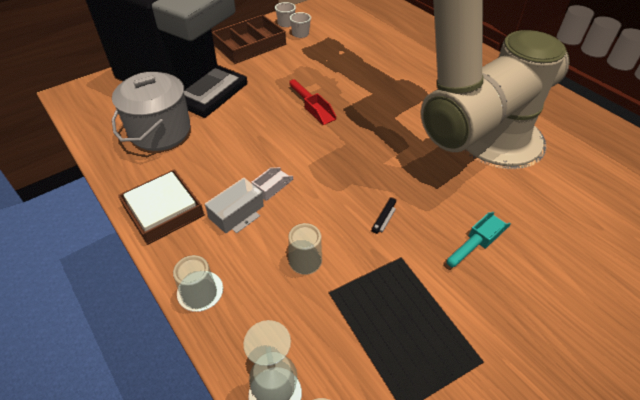

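View pics/top0.png

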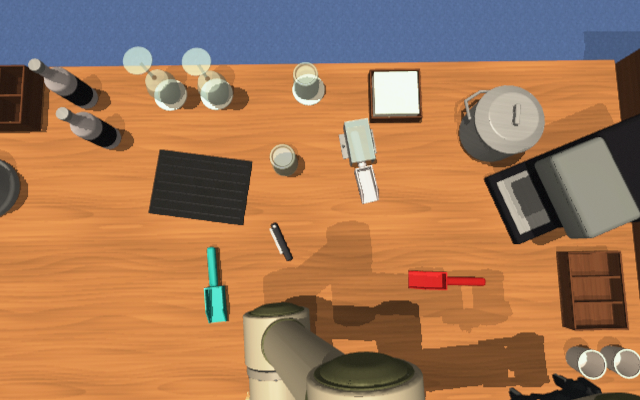

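The top view shows three scoop-like things:
- aluminium scoop at (368,185), with its bowl sticking out of the dock at (358,143)
- turquoise one at (215,285)
- red one at (445,280)

Only the aluminium one fits, because it is in the dock's mouth. The mat is at (200,187), the tumbler at (284,158) and the corkscrew at (281,241). I'll enlarge the crop to confirm and measure.

```bash
python3 - <<'E'
from h import *
d=np.load('top0.npz'); im=d['im'];W=d['W']
save('crop0.png',cv2.resize(im[110:215,310:410],None,fx=5.7,fy=5.7,interpolation=cv2.INTER_CUBIC))
for n,(u,v) in dict(mat=(200,187),tum=(284,156),cork=(281,241),bowl=(368,185),roof=(358,135),counter=(320,220)).items(): print(n,np.round(W[v,u],1))
d2=np.load('scene0.npz')
save('crop1.png',cv2.resize(d2['im'][155:240,195:305],None,fx=6,fy=6,interpolation=cv2.INTER_CUBIC))
z=W[...,2]
# heights map in region
for v in range(112,206,4): print(v,' '.join('%4.0f'%z[v,u] for u in range(336,386,2)))
# mat
g=im.astype(int).sum(-1); m=np.zeros(g.shape,np.uint8); m[140:235,140:262]=(g[140:235,140:262]<130)
c=max(cv2.findContours(m,0,2)[0],key=cv2.contourArea); r=cv2.minAreaRect(c); b=cv2.boxPoints(r)
print(r); print([np.round(W[int(v),int(u)],1).tolist() for u,v in b])
E
```

```text
mat [594.6 240.9   3.6]
tum [658.8   2.9  82.1]
cork [442.5  18.3  15.4]
bowl [ 592.2 -221.7    5.4]
roof [ 720.1 -192.5   52.4]
counter [498.3 -87.5  -1.4]
112   -0    1    1   -3   -0    5   -1   -1   -2   -0    1    2   -1   -4    0    0   -1   30   41   34   45   45   47   47   45
116   -1    3    2    1    3    2    3   -0    3   -2   -1   -2    2    1    1    2    1   28   40   39   40   39   43   39   41
120    0   -2   -1    2    0    1   -0    4   51   51   50   52   50   50   53   50    2   18   20   18   20   17   15   15   18
124   -1    1    1    2   45   49   52   53   50   53   53   52   56   53   52   50   51   -3    1   -3   -1   -3   -0   -1    2
128   -2    1    2    1   31   53   49   51   51   52   52   52   55   52   53   53   51    2   -2   -1   -2    0    1   -1    3
132   -0   -1    3   -4   12   53   53   50   49   55   50   52   53   50   53   51   50   54    1    1   -0    2   -1   -0   -4
136   -3    0    5    2    3   38   53   54   48   50   53   51   49   55   50   50   53   49   -2    2    1   -2    1    1    0
140    4   -1    5    4    7   25   51  
[... 1639 characters left out ...]
2    1    3    1   -0   -1    1    1   -1    3    2    1    2   26    2    7    4    5    9    4    3   17   -1    4   -3   -1
196   -1    1    1    1   -0    0    2   -1   -3   -0    1   -0    9   23    4    3    4    5    5    7    5    2   -2    1   -1
200    1    1    0    1    0   -0   -2    1    1    0   -0    0    1   18    4    4    5    7    4    4   -1    1    2    3   -4
204   -0   -2    0    1   -2   -1    1    0   -1    1   -4   -2    1   -2    3    2   -1   -1   -2    2    2   -0   -1    3    0
((200.58355712890625, 186.87704467773438), (94.65216064453125, 63.37138366699219), 7.640407562255859)
[[530.8, 379.1, 2.5], [704.2, 363.1, 0.1], [664.9, 100.8, 4.8], [490.8, 123.0, 1.5]]
```

View pics/crop0.png

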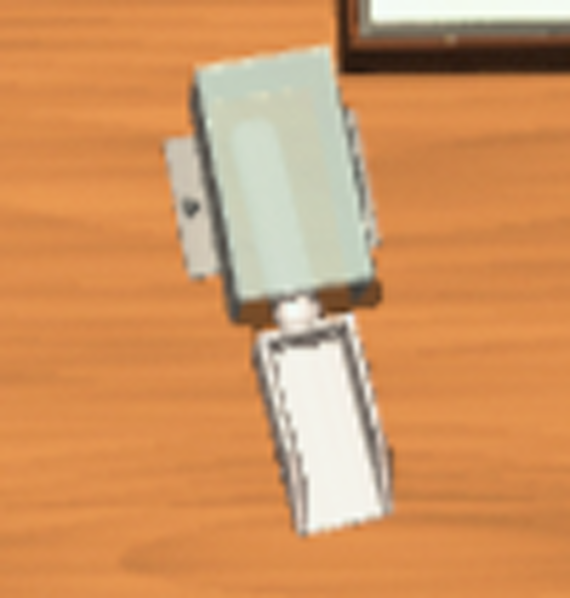

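View pics/crop1.png

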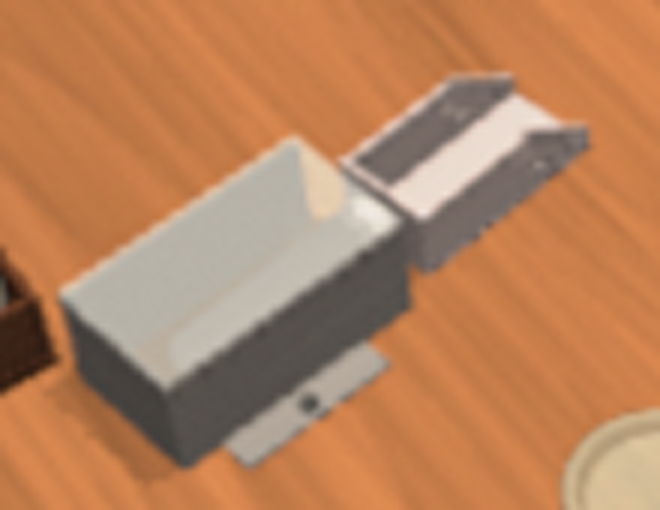

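The crops confirm it: the grey aluminium scoop has its handle under the clear roof and its bowl towards the robot. Next I fit the exact poses.

```bash
cat >> h.py <<'E'
from scipy.optimize import least_squares
def fit_dock(W):
    z=W[...,2]; m=(np.abs(z-51)<6)&(np.abs(W[...,0]-700)<110)&(np.abs(W[...,1]+195)<70)
    n,l,st,_=cv2.connectedComponentsWithStats(m.astype(np.uint8)); k=1+np.argmax(st[1:,4]); p=W[l==k][:,:2]
    r=cv2.minAreaRect(p.astype(np.float32)); return p,r,cv2.boxPoints(r)
E
python3 - <<'E'
from h import *
for n in('top','scene'):
    d=np.load(n+'0.npz'); W=d['W']
    p,r,b=fit_dock(W); print(n,len(p),r,np.round(b,1).tolist())
    # robust: pca-based edges
    a=np.radians(12)
    for a in np.radians(np.arange(9,18,1.)):
        e=np.array([np.cos(a),np.sin(a)]); f=np.array([-e[1],e[0]])
        X=p@e;Y=p@f; print(round(np.degrees(a)),np.round([*np.percentile(X,[1,99]),*np.percentile(Y,[1,99]),np.ptp(np.percentile(Y,[1,99]))],1))
    z=W[...,2]
    m=(z>26)&(z<42)&(np.hypot(W[...,0]-600,W[...,1]+220)<75); q=W[m]
    print('rim',len(q)); r=cv2.minAreaRect(q[:,:2].astype(np.float32)); print(r,np.round(cv2.boxPoints(r),1).tolist())
    m=(z>2.)&(z<42)&(W[...,0]<650)&(np.hypot(W[...,0]-600,W[...,1]+220)<75);
    k,l,st,_=cv2.connectedComponentsWithStats(cv2.morphologyEx(m.astype(np.uint8),cv2.MORPH_OPEN,np.ones((3,3)))); i=1+np.argmax(st[1:,4]); q=W[l==i]
    r=cv2.minAreaRect(q[:,:2].astype(np.float32)); print('bowl',len(q),r,np.round(cv2.boxPoints(r),1).tolist())
E
```

```text
top 999 ((708.6385498046875, -195.62039184570312), (113.88680267333984, 64.5058364868164), 8.794812202453613) [[647.4000244140625, -172.5], [657.2999877929688, -236.1999969482422], [769.7999877929688, -218.8000030517578], [760.0, -155.0]]
9 [ 613.2  724.4 -335.6 -272.4   63.1]
10 [ 607.8  718.7 -347.4 -284.    63.4]
11 [ 602.4  713.1 -359.1 -295.2   63.8]
12 [ 596.6  707.5 -370.9 -306.    64.8]
13 [ 590.4  701.6 -382.7 -316.7   66. ]
14 [ 584.   695.7 -394.6 -327.5   67.1]
15 [ 577.6  689.5 -406.3 -337.7   68.5]
16 [ 571.1  683.2 -417.9 -348.    69.9]
17 [ 564.3  676.5 -429.2 -358.1   71.1]
rim 161
((611.5859375, -207.26962280273438), (93.08380889892578, 63.869693756103516), 4.755791187286377) [[562.5999755859375, -179.3000030517578], [567.9000244140625, -243.0], [660.5999755859375, -235.1999969482422], [655.2999877929688, -171.60000610351562]]
bowl 308 ((605.8326416015625, -212.48348999023438), (93.62779998779297, 46.33853530883789), 12.610427856445312) [[555.0999755859375, -200.10000610351562], [565.2000122070312, -245.3000030517578], [656.5999755859375, -224.89999389648438], [646.
[... 473 characters left out ...]
8.8]
14 [ 581.3  694.4 -393.9 -323.8   70.1]
15 [ 574.6  688.1 -405.7 -334.4   71.3]
16 [ 567.9  681.9 -417.3 -344.7   72.6]
17 [ 561.1  675.3 -428.9 -354.9   74. ]
rim 219
((614.3814697265625, -208.22000122070312), (101.72978210449219, 53.705963134765625), 16.140344619750977) [[558.0999755859375, -196.60000610351562], [573.0, -248.1999969482422], [670.7000122070312, -219.89999389648438], [655.7999877929688, -168.3000030517578]]
bowl 630 ((598.5098266601562, -223.0491943359375), (124.67610168457031, 74.68440246582031), 15.498194694519043) [[528.5, -203.6999969482422], [548.4000244140625, -275.70001220703125], [668.5999755859375, -242.39999389648438], [648.5999755859375, -170.39999389648438]]
```

```bash
cat >> h.py <<'E'
def T(x,y,deg,pts,z=0):
    a=np.radians(deg); P=np.array(pts,float).copy(); Q=P.copy()
    Q[:,0]=x+P[:,0]*np.cos(a)-P[:,1]*np.sin(a); Q[:,1]=y+P[:,0]*np.sin(a)+P[:,1]*np.cos(a); Q[:,2]+=z; return Q
ROOF=[[0,-32,51],[113,-32,51],[113,32,51],[0,32,51],[0,-32,51]]
BASE=[[0,-32,0],[113,-32,0],[113,32,0],[0,32,0]]
SC=[[0,-23,34],[60,-23,34],[94,-23,5],[94,-23,0],[94,23,0],[94,23,5],[60,23,34],[0,23,34],[0,-23,34]]
HA=[[0,-11,31],[-105,-11,31],[-105,11,31],[0,11,31]]
def overlay(c,items,box,fx,name):
    u0,v0,u1,v1=box; im=cv2.resize(c['image'][v0:v1,u0:u1],None,fx=fx,fy=fx,interpolation=cv2.INTER_CUBIC).copy()
    for pts,col in items:
        q=proj(c,pts); q=((q-[u0,v0]+.5)*fx)
        cv2.polylines(im,[np.round(q).astype(np.int32)],False,col,1,cv2.LINE_AA)
    save(name,im)
E
python3 - <<'E'
from h import *
D=(651,-204.3,9); S=(651.5,-202.3,192.6)
ims=[]
for n,b,f in(('top',(320,110,400,215),5),('scene',(190,150,310,245),5)):
    c=read_camera(n)
    overlay(c,[(T(*D,ROOF),(255,0,0)),(T(*D,BASE),(255,0,255)),(T(*S,SC),(0,0,255)),(T(*S,HA),(0,255,0))],b,f,'ov_%s.png'%n)
a=cv2.imread('pics/ov_top.png');b=cv2.imread('pics/ov_scene.png'); 
b=cv2.resize(b,(400,int(400*b.shape[0]/b.shape[1]))) if 0 else b
print(a.shape,b.shape)
E
```

```text
(525, 400, 3) (475, 600, 3)
```

View pics/ov_top.png

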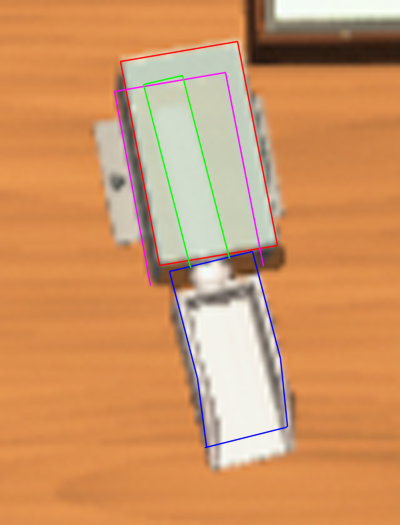

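View pics/ov_scene.png

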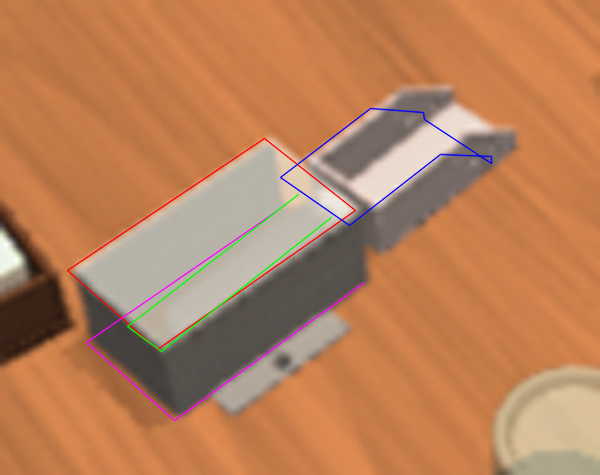

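```bash
python3 - <<'E'
from h import *
D=(650,-204.6,9); S=(643,-204,192.6)
for n,b,f in(('top',(320,110,400,215),5),('scene',(190,150,310,245),5)):
    c=read_camera(n)
    overlay(c,[(T(*D,ROOF),(255,0,0)),(T(*S,SC),(0,0,255)),(T(*S,HA),(0,255,0))],b,f,'ov2_%s.png'%n)
a=cv2.imread('pics/ov2_top.png')[:475,:];b=cv2.imread('pics/ov2_scene.png')
cv2.imwrite('pics/ov2.png',np.hstack([a[:, :],b])[:, :1000][::1]) 
cv2.imwrite('pics/ov2.png',cv2.resize(np.hstack([a,b]),(800,380)))
M=(598,241.5,-6.7)
c=read_camera('top'); m=[[-90,-130,4],[90,-130,4],[90,130,4],[-90,130,4],[-90,-130,4]]
overlay(c,[(T(*M,m),(255,0,0))],(140,140,300,260),4,'ovm.png')
E
```

```text
(no output)
```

View pics/ov2.png

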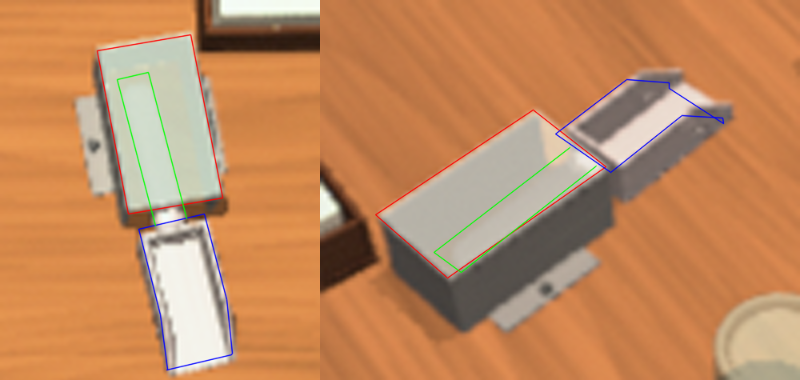

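View pics/ovm.png

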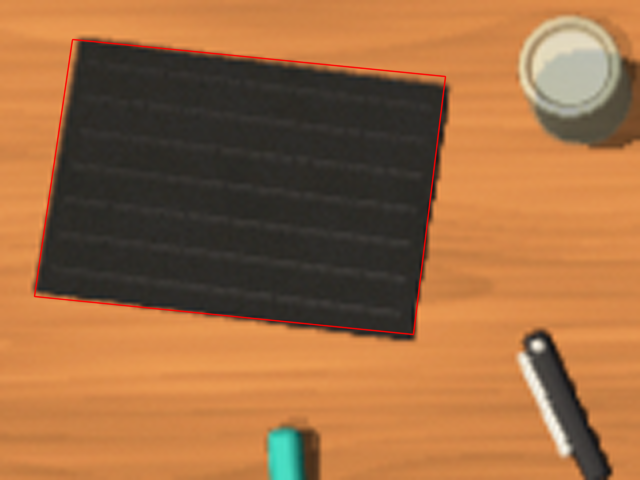

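Request:
move_arm:
  series:
    - {"slide": [470,295,-130],"spin": -3,"fingers": 1}
    - {"slide": [470,295,-130],"spin": -3,"fingers": 1}
    - {"slide": [470,295,-130],"spin": -3,"fingers": 1}
    - {"slide": [470,295,-130],"spin": -3,"fingers": 1}
    - {"slide": [470,295,-130],"spin": -3,"fingers": 1}
    - {"slide": [470,295,-130],"spin": -3,"fingers": 1}
    - {"slide": [470,295,-130],"spin": -3,"fingers": 1}
    - {"slide": [470,295,-130],"spin": -3,"fingers": 1}
    - {"slide": [470,295,-130],"spin": -3,"fingers": 1}
    - {"slide": [470,295,-130],"spin": -3,"fingers": 1}
    - {"slide": [470,295,-130],"spin": -3,"fingers": 1}
    - {"slide": [470,295,-130],"spin": -3,"fingers": 1}
    - {"slide": [470,295,-130],"spin": -3,"fingers": 1}

```text
clock: 1.98
ee_pos: [610.3, -211.7, 275.3]
ee_rot: [[-0.976, 0.001, 0.216], [-0.216, -0.0, -0.976], [-0.0, -1.0, 0.001]]
ft_force: [0.3, 0.1, 0.4]
opening: 85.0
```

```bash
python3 - <<'E'
from h import *
s=state(); print(np.round(s['joints'],2),np.round(s['ee_pos'],1),np.round(s['ee_rot'],3).tolist())
S=(640.5,-204.5,192.6)
for n,b,f in(('top',(300,100,420,230),4),('scene',(180,110,320,250),4)):
    c=read_camera(n)
    overlay(c,[(T(*S,SC),(0,0,255))],b,f,'a_%s.png'%n)
a=cv2.imread('pics/a_top.png');b=cv2.imread('pics/a_scene.png')
cv2.imwrite('pics/a.png',cv2.resize(np.hstack([a,b[:520]]),(800,400)))
E
```

```text
[-0.51  0.69  1.26 -0.    1.19  0.84] [ 610.3 -211.7  275.3] [[-0.976, 0.001, 0.216], [-0.216, -0.0, -0.976], [-0.0, -1.0, 0.001]]
```

View pics/a.png

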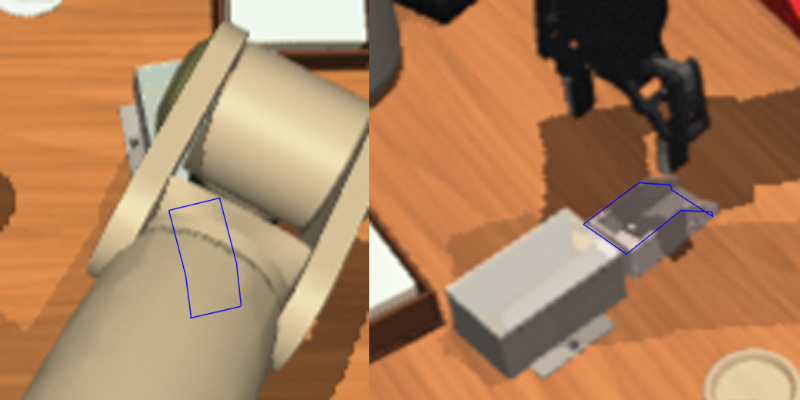

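Request:
move_arm:
  series:
    - {"slide": [0,0,-50],"spin": 0,"fingers": 1}
    - {"slide": [0,0,-80],"spin": 0,"fingers": 1}
    - {"slide": [0,0,-95],"spin": 0,"fingers": 1}
    - {"slide": [0,0,-95],"spin": 0,"fingers": 1}
    - {"slide": [0,0,-95],"spin": 0,"fingers": 1}

```text
clock: 2.7
ee_pos: [611.3, -211.0, 181.2]
ee_rot: [[-0.976, 0.002, 0.218], [-0.218, -0.001, -0.976], [-0.002, -1.0, 0.002]]
ft_force: [0.4, -0.4, -0.5]
opening: 85.5
```

```bash
python3 - <<'E'
from h import *
c=read_camera('scene'); overlay(c,[],(180,110,320,250),4,'b.png')
E
```

```text
(no output)
```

View pics/b.png

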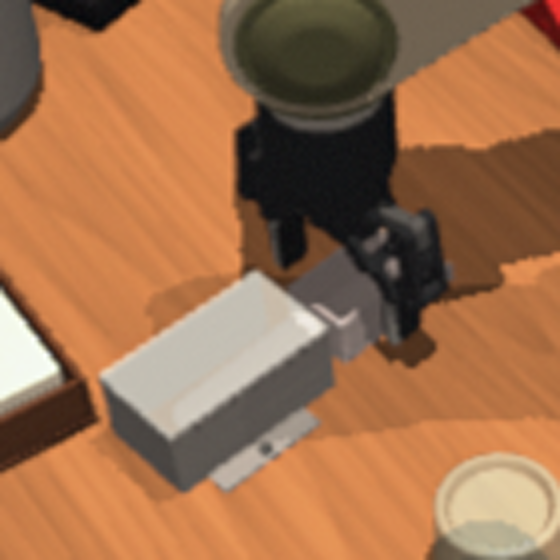

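The fingers straddle the bowl, with the near finger at about (395,290) in the crop. I'll close them.

Request:
move_arm:
  series:
    - {"slide": [0,0,0],"spin": 0,"fingers": 0.2}
    - {"slide": [0,0,0],"spin": 0,"fingers": -1}
    - {"slide": [0,0,0],"spin": 0,"fingers": -1}
    - {"slide": [0,0,0],"spin": 0,"fingers": -1}
    - {"slide": [0,0,0],"spin": 0,"fingers": -1}
    - {"slide": [0,0,0],"spin": 0,"fingers": -1}
    - {"slide": [0,0,0],"spin": 0,"fingers": -1}

```text
clock: 3.62
ee_pos: [611.1, -210.8, 180.3]
ee_rot: [[-0.976, 0.001, 0.218], [-0.218, -0.001, -0.976], [-0.001, -1.0, 0.001]]
ft_force: [-0.8, -0.3, 4.8]
opening: 45.1
```

Request:
move_arm:
  series:
    - {"slide": [0,0,3],"spin": 0,"fingers": -1}
    - {"slide": [-25,-5,4],"spin": 0,"fingers": -1}
    - {"slide": [-50,-10,4],"spin": 0,"fingers": -1}
    - {"slide": [-75,-15,4],"spin": 0,"fingers": -1}
    - {"slide": [-100,-20,4],"spin": 0,"fingers": -1}
    - {"slide": [-125,-25,4],"spin": 0,"fingers": -1}
    - {"slide": [-135,-27,4],"spin": 0,"fingers": -1}
    - {"slide": [-135,-27,4],"spin": 0,"fingers": -1}
    - {"slide": [-135,-27,4],"spin": 0,"fingers": -1}
    - {"slide": [-135,-27,4],"spin": 0,"fingers": -1}

```text
clock: 4.88
ee_pos: [476.4, -237.6, 183.6]
ee_rot: [[-0.976, 0.0, 0.218], [-0.218, -0.0, -0.976], [-0.0, -1.0, 0.0]]
ft_force: [-1.2, -0.1, -0.7]
opening: 44.8
```

```bash
python3 - <<'E'
from h import *
c=read_camera('scene'); overlay(c,[],(180,80,340,250),3.5,'c.png')
E
```

```text
(no output)
```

View pics/c.png

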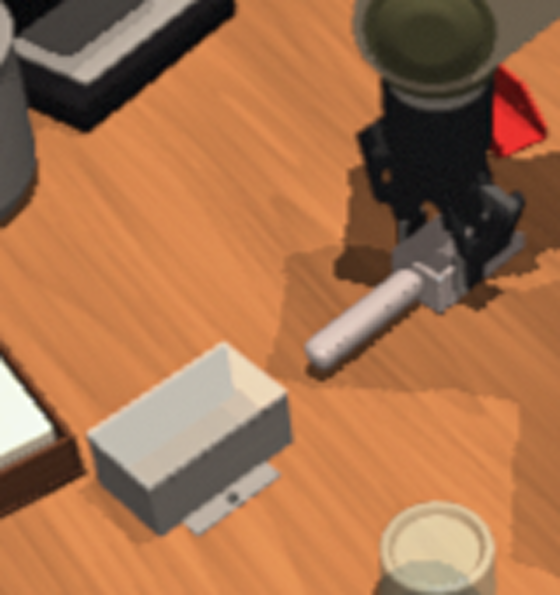

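Drawn out: the handle end at (320,360) in the crop is clear of the mouth at (270,390). Now I lift it, carry it over to the mat and half-turn it.

Request:
move_arm:
  series:
    - {"slide": [0,0,35],"spin": 0,"fingers": -1}
    - {"slide": [0,0,75],"spin": 0,"fingers": -1}
    - {"slide": [0,0,110],"spin": 0,"fingers": -1}
    - {"slide": [0,0,130],"spin": 0,"fingers": -1}
    - {"slide": [8,30,130],"spin": 9,"fingers": -1}
    - {"slide": [16,60,130],"spin": 18,"fingers": -1}
    - {"slide": [24,90,130],"spin": 27,"fingers": -1}
    - {"slide": [32,120,130],"spin": 36,"fingers": -1}
    - {"slide": [40,150,130],"spin": 45,"fingers": -1}
    - {"slide": [48,180,130],"spin": 54,"fingers": -1}
    - {"slide": [56,210,130],"spin": 63,"fingers": -1}
    - {"slide": [64,240,130],"spin": 72,"fingers": -1}
    - {"slide": [72,270,130],"spin": 81,"fingers": -1}
    - {"slide": [80,300,130],"spin": 90,"fingers": -1}
    - {"slide": [88,330,130],"spin": 99,"fingers": -1}
    - {"slide": [96,360,130],"spin": 108,"fingers": -1}
    - {"slide": [104,390,130],"spin": 117,"fingers": -1}
    - {"slide": [112,420,130],"spin": 126,"fingers": -1}
    - {"slide": [120,450,130],"spin": 135,"fingers": -1}
    - {"slide": [124,463,130],"spin": 144,"fingers": -1}

```text
clock: 7.42
ee_pos: [600.0, 227.1, 313.3]
ee_rot: [[0.92, -0.0, 0.391], [-0.391, 0.0, 0.92], [-0.0, -1.0, 0.0]]
ft_force: [0.2, -0.4, -1.1]
opening: 45.1
```

```bash
python3 - <<'E'
from h import *
s=state(); print(np.round(s['joints'],2))
c=read_camera('scene'); save('d.png',c['image'])
E
```

```text
[ 0.18  0.64  1.23  0.    1.26 -0.99]
```

View pics/d.png

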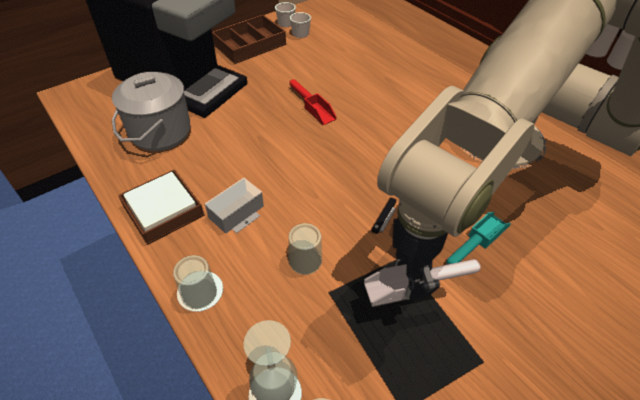

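```bash
python3 - <<'E'
from h import *
d=np.load('top0.npz'); im=d['im'].astype(int);W=d['W']
m=(im[...,1]>im[...,0]+60)&(np.mgrid[0:400,0:640][0]>240); p=W[m]; p=p[~np.isnan(p[:,0])]
i=p[:,0].argsort(); print(np.round(p[i[-12:]],0).tolist()); print(np.round(np.percentile(p,[2,98],axis=0),0))
E
```

```text
[[425.0, 209.0, 31.0], [425.0, 212.0, 29.0], [427.0, 195.0, 25.0], [427.0, 196.0, 31.0], [427.0, 200.0, 25.0], [427.0, 201.0, 32.0], [427.0, 204.0, 31.0], [427.0, 207.0, 30.0], [427.0, 209.0, 30.0], [430.0, 199.0, 28.0], [430.0, 201.0, 32.0], [430.0, 205.0, 25.0]]
[[237. 169.   0.]
 [424. 215.  35.]]
```

Request:
move_arm:
  series:
    - {"slide": [5,0,0],"spin": 9,"fingers": -1}
    - {"slide": [10,0,0],"spin": 18,"fingers": -1}
    - {"slide": [15,0,0],"spin": 27,"fingers": -1}
    - {"slide": [15,0,-20],"spin": 36,"fingers": -1}
    - {"slide": [15,0,-50],"spin": 36,"fingers": -1}
    - {"slide": [15,0,-80],"spin": 36,"fingers": -1}
    - {"slide": [15,0,-105],"spin": 36,"fingers": -1}
    - {"slide": [15,0,-120],"spin": 36,"fingers": -1}
    - {"slide": [15,0,-125],"spin": 36,"fingers": -1}
    - {"slide": [15,0,-128],"spin": 36,"fingers": -1}
    - {"slide": [15,0,-129],"spin": 36,"fingers": -1}
    - {"slide": [15,0,-129],"spin": 36,"fingers": -1}
    - {"slide": [15,0,-129],"spin": 36,"fingers": -1}

```text
clock: 9.1
ee_pos: [615.0, 225.3, 185.1]
ee_rot: [[0.976, 0.001, -0.218], [0.218, 0.0, 0.976], [0.001, -1.0, -0.0]]
ft_force: [-0.2, -0.4, -1.0]
opening: 45.0
```

```bash
python3 - <<'E'
from h import *
c=read_camera('scene'); overlay(c,[],(320,190,520,350),4,'e.png')
E
```

```text
(no output)
```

View pics/e.png

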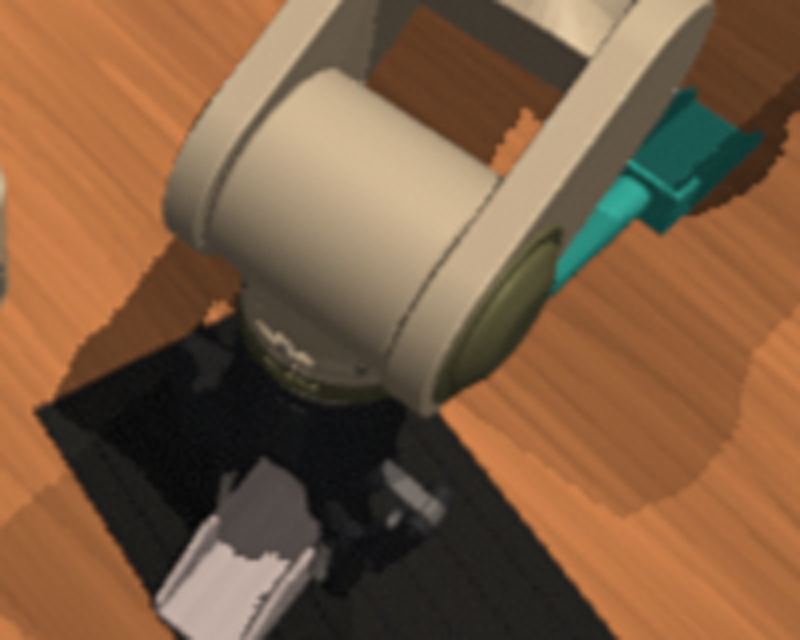

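Request:
move_arm:
  series:
    - {"slide": [0,0,-1],"spin": 0,"fingers": -1}
    - {"slide": [0,0,-1],"spin": 0,"fingers": -1}

```text
clock: 9.4
ee_pos: [615.0, 225.3, 184.3]
ee_rot: [[0.976, 0.001, -0.218], [0.218, 0.0, 0.976], [0.001, -1.0, -0.0]]
ft_force: [-2.2, -0.5, 4.5]
opening: 45.3
```

Contact (about 5 N up). Releasing, then rising.

Request:
move_arm:
  series:
    - {"slide": [0,0,0],"spin": 0,"fingers": 0.2}
    - {"slide": [0,0,0],"spin": 0,"fingers": 0.6}
    - {"slide": [0,0,0],"spin": 0,"fingers": 1}
    - {"slide": [0,0,0],"spin": 0,"fingers": 1}
    - {"slide": [0,0,0],"spin": 0,"fingers": 1}
    - {"slide": [0,0,0],"spin": 0,"fingers": 1}
    - {"slide": [0,0,30],"spin": 0,"fingers": 1}
    - {"slide": [0,0,70],"spin": 0,"fingers": 1}
    - {"slide": [-60,0,110],"spin": 0,"fingers": 1}
    - {"slide": [-120,0,110],"spin": 0,"fingers": 1}
    - {"slide": [-180,0,110],"spin": 0,"fingers": 1}
    - {"slide": [-200,0,110],"spin": 0,"fingers": 1}
    - {"slide": [-200,0,110],"spin": 0,"fingers": 1}

```text
clock: 11.02
ee_pos: [414.1, 225.4, 294.2]
ee_rot: [[0.976, 0.001, -0.219], [0.219, 0.0, 0.976], [0.001, -1.0, -0.0]]
ft_force: [0.3, -0.2, 0.1]
opening: 85.4
```

```bash
python3 - <<'E'
from h import *
s=state(); print(s['opening'],np.round(s['ee_pos'],1))
S=(583,219.5,12.6)
for n,b,f in(('top',(130,120,330,270),4),('scene',(320,220,500,390),4)):
    c,W,_=cam(n); np.savez(n+'1.npz',W=W,im=c['image'])
    overlay(c,[(T(*S,SC,4),(0,0,255)),(T(*S,HA,4),(0,255,0))],b,f,'f_%s.png'%n)
E
```

```text
85.39460144449316 [414.1 225.4 294.2]
```

View pics/f_top.png

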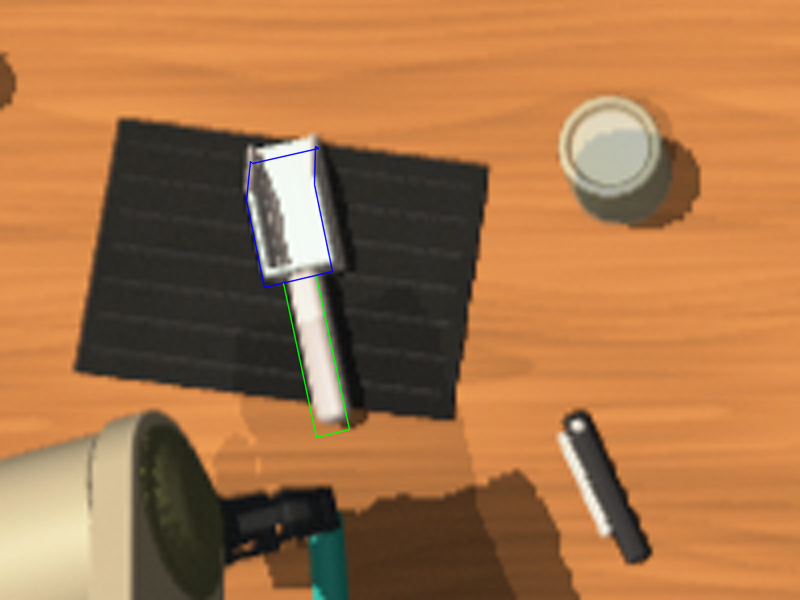

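View pics/f_scene.png

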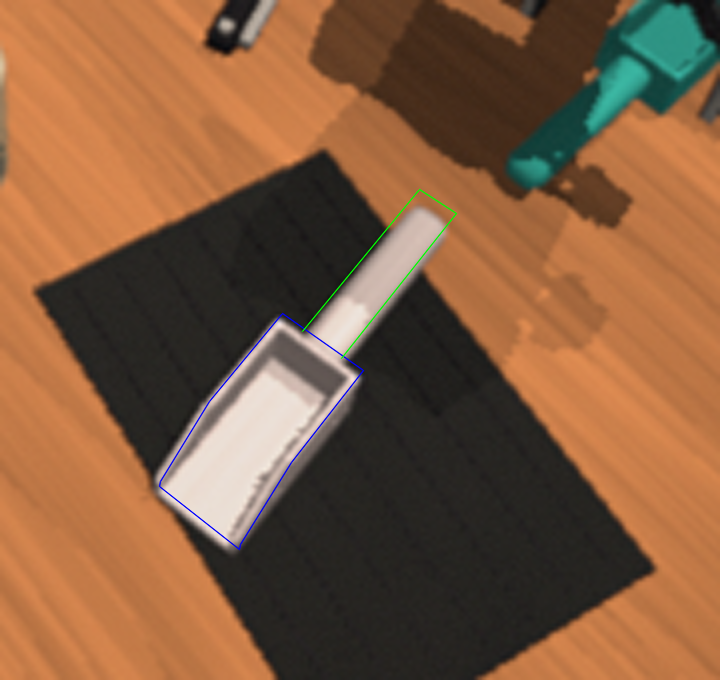

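The scoop lies flat on the mat, right way up, with its bowl at (290,210) in the crop pointing away from the robot and its handle end at (332,415). The two cameras agree within about 4 mm. Next I take the handle about 40 mm behind the joint.

Request:
move_arm:
  series:
    - {"slide": [60,-8,0],"spin": 0,"fingers": 1}
    - {"slide": [110,-14,0],"spin": 0,"fingers": 1}
    - {"slide": [133,-15,-20],"spin": 0,"fingers": 1}
    - {"slide": [133,-15,-60],"spin": 0,"fingers": 1}
    - {"slide": [133,-15,-95],"spin": 0,"fingers": 1}
    - {"slide": [133,-15,-110],"spin": 0,"fingers": 1}
    - {"slide": [133,-15,-113],"spin": 0,"fingers": 1}
    - {"slide": [133,-15,-113],"spin": 0,"fingers": 1}
    - {"slide": [133,-15,-113],"spin": 0,"fingers": -0.2}
    - {"slide": [133,-15,-113],"spin": 0,"fingers": -1}
    - {"slide": [133,-15,-113],"spin": 0,"fingers": -1}
    - {"slide": [133,-15,-113],"spin": 0,"fingers": -1}
    - {"slide": [133,-15,-113],"spin": 0,"fingers": -1}
    - {"slide": [133,-15,-113],"spin": 0,"fingers": -1}
    - {"slide": [133,-15,-113],"spin": 0,"fingers": -1}
    - {"slide": [133,-15,-113],"spin": 0,"fingers": -1}

```text
clock: 13.12
ee_pos: [547.9, 210.3, 180.9]
ee_rot: [[0.976, 0.0, -0.218], [0.218, 0.0, 0.976], [0.0, -1.0, -0.0]]
ft_force: [-2.7, 0.2, 5.2]
opening: 20.9
```

Request:
move_arm:
  series:
    - {"slide": [0,0,15],"spin": 0,"fingers": -1}
    - {"slide": [0,0,40],"spin": 0,"fingers": -1}
    - {"slide": [0,0,75],"spin": 0,"fingers": -1}
    - {"slide": [0,0,110],"spin": 0,"fingers": -1}
    - {"slide": [0,0,130],"spin": 0,"fingers": -1}
    - {"slide": [0,0,130],"spin": 0,"fingers": -1}
    - {"slide": [0,0,130],"spin": 0,"fingers": -1}

```text
clock: 14.0
ee_pos: [547.7, 210.2, 309.7]
ee_rot: [[0.976, -0.002, -0.218], [0.218, -0.0, 0.976], [-0.002, -1.0, 0.0]]
ft_force: [-1.2, -0.6, -1.8]
opening: 20.9
```

```bash
python3 - <<'E'
from h import *
s=state(); print(np.round(s['joints'],2),np.round(s['ee_pos'],1),s['opening'])
c=read_camera('scene'); overlay(c,[],(300,130,500,290),4,'g.png')
E
```

```text
[ 0.17  0.53  1.43 -0.    1.18 -1.62] [547.7 210.2 309.7] 20.937330935076712
```

View pics/g.png

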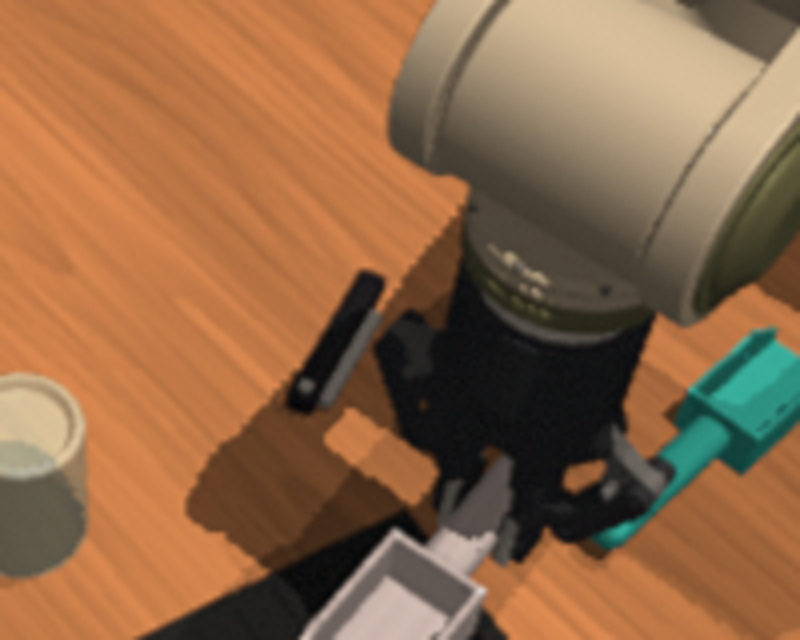

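Request:
move_arm:
  series:
    - {"slide": [-6,-25,0],"spin": 0,"fingers": -1}
    - {"slide": [-12,-60,0],"spin": 0,"fingers": -1}
    - {"slide": [-18,-100,0],"spin": -1,"fingers": -1}
    - {"slide": [-24,-140,0],"spin": -2,"fingers": -1}
    - {"slide": [-30,-180,0],"spin": -3,"fingers": -1}
    - {"slide": [-36,-220,0],"spin": -3.6,"fingers": -1}
    - {"slide": [-42,-260,0],"spin": -3.6,"fingers": -1}
    - {"slide": [-48,-300,0],"spin": -3.6,"fingers": -1}
    - {"slide": [-53,-340,0],"spin": -3.6,"fingers": -1}
    - {"slide": [-53,-380,0],"spin": -3.6,"fingers": -1}
    - {"slide": [-53,-415,0],"spin": -3.6,"fingers": -1}
    - {"slide": [-53,-432,0],"spin": -3.6,"fingers": -1}
    - {"slide": [-53,-439,0],"spin": -3.6,"fingers": -1}
    - {"slide": [-53,-439,0],"spin": -3.6,"fingers": -1}
    - {"slide": [-53,-439,0],"spin": -3.6,"fingers": -1}

```text
clock: 15.92
ee_pos: [495.1, -227.8, 310.7]
ee_rot: [[0.988, -0.0, -0.157], [0.157, 0.0, 0.988], [-0.0, -1.0, 0.0]]
ft_force: [0.2, -0.5, -1.3]
opening: 20.8
```

```bash
cat > look.py <<'E'
from h import *
import sys
s=state(); p=s['ee_pos']; print(np.round(s['joints'],2),np.round(p,1),s['opening'])
z=float(sys.argv[1]); tag=sys.argv[2]; gx=float(sys.argv[3]) if len(sys.argv)>3 else -38
a=np.degrees(np.arctan2(-s['ee_rot'][0][2],s['ee_rot'][1][2])); print('heading',a)
e=np.array([np.cos(np.radians(a)),np.sin(np.radians(a))]); o=np.array(p[:2])-gx*e
D=(649.5,-204.5,9); S=(o[0],o[1],a)
r=np.radians(9); d=o+94*e-[D[0],D[1]]; print('tip in dock est',d@[np.cos(r),np.sin(r)],d@[-np.sin(r),np.cos(r)])
L=[]
for n,b in(('top',(300,100,420,235)),('scene',(180,90,330,240))):
    c=read_camera(n); overlay(c,[(T(*S,SC,z),(0,0,255)),(T(*S,HA,z),(0,255,0)),(T(*D,ROOF),(255,0,0))],b,4,'t.png'); L.append(cv2.imread('pics/t.png')[:540])
cv2.imwrite('pics/%s.png'%tag,cv2.resize(np.hstack(L),(800,400)))
E
python3 look.py 130 i
```

```text
[-0.65  0.45  1.56  0.    1.13 -2.37] [ 495.1 -227.8  310.7] 20.79887802841332
heading 9.033563228013255
tip in dock est -24.181320676827774 1.2151643105921868
```

View pics/i.png

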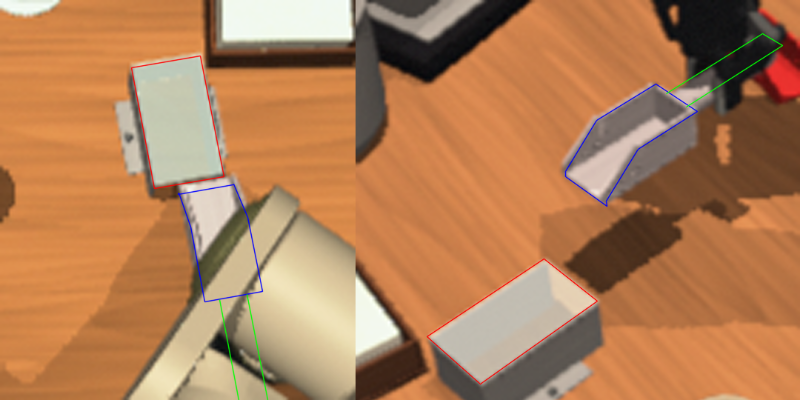

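Request:
move_arm:
  series:
    - {"slide": [0,-1,-30],"spin": 0,"fingers": -1}
    - {"slide": [0,-1,-65],"spin": 0,"fingers": -1}
    - {"slide": [0,-1,-100],"spin": 0,"fingers": -1}
    - {"slide": [0,-1,-120],"spin": 0,"fingers": -1}
    - {"slide": [0,-1,-129],"spin": 0,"fingers": -1}
    - {"slide": [0,-1,-131],"spin": 0,"fingers": -1}
    - {"slide": [0,-1,-131],"spin": 0,"fingers": -1}
    - {"slide": [0,-1,-131],"spin": 0,"fingers": -1}

```text
clock: 17.02
ee_pos: [495.1, -229.8, 180.5]
ee_rot: [[0.988, 0.001, -0.156], [0.156, -0.001, 0.988], [0.001, -1.0, -0.001]]
ft_force: [-0.9, -0.0, -1.7]
opening: 20.9
```

```bash
python3 look.py 3 j
```

```text
[-0.65  0.64  1.66  0.    0.85 -2.38] [ 495.1 -229.8  180.5] 20.9126133616333
heading 8.97634247400423
tip in dock est -24.449570945945478 -0.8920615295017398
```

View pics/j.png

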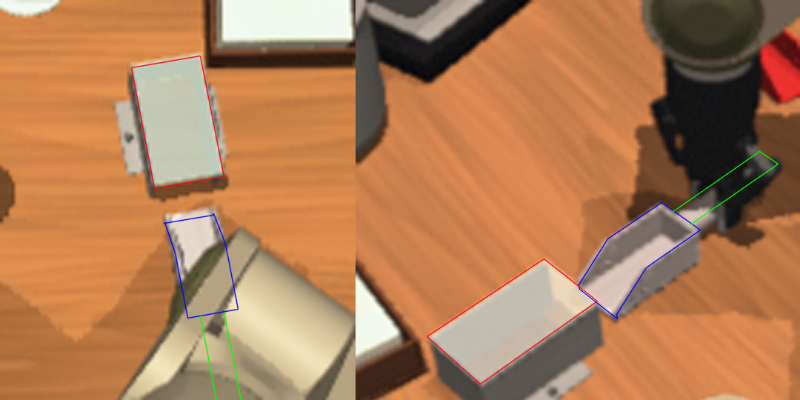

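```bash
python3 - <<'E'
from h import *
c=read_camera('scene'); L=[]
for D in((649.5,-204.5,9),(646.5,-202.5,9)):
    overlay(c,[(T(*D,ROOF),(255,0,0)),(T(*D,BASE),(255,0,255))],(198,170,278,235),5,'t.png'); L.append(cv2.imread('pics/t.png'))
cv2.imwrite('pics/k.png',np.hstack(L))
g=lambda p:proj(c,[p])[0]
b=g([650,-204,51]); print(g([640,-204,51])-b,g([650,-194,51])-b)
c=read_camera('top'); overlay(c,[(T(649.5,-204.5,9,ROOF),(255,0,0)),(T(649.5,-204.5,9,BASE),(255,0,255))],(325,110,405,215),5,'k2.png')
E
```

```text
[ 3.71170967 -1.88770444] [2.30025882 2.57676465]
```

View pics/k.png

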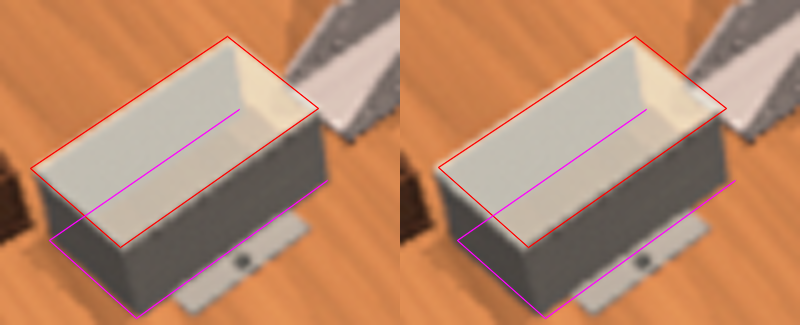

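View pics/k2.png

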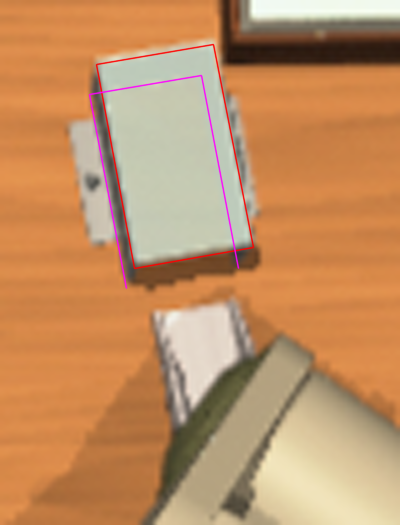

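Request:
move_arm:
  series:
    - {"slide": [10,2.5,0],"spin": 0,"fingers": -1}
    - {"slide": [20,4,0],"spin": 0,"fingers": -1}
    - {"slide": [30,5.5,0],"spin": 0,"fingers": -1}
    - {"slide": [40,7,0],"spin": 0,"fingers": -1}
    - {"slide": [50,8.7,0],"spin": 0,"fingers": -1}
    - {"slide": [60,10.3,0],"spin": 0,"fingers": -1}
    - {"slide": [60,10.3,0],"spin": 0,"fingers": -1}

```text
clock: 18.1
ee_pos: [555.4, -219.3, 179.6]
ee_rot: [[0.988, 0.0, -0.156], [0.156, -0.0, 0.988], [0.0, -1.0, -0.0]]
ft_force: [-0.7, 0.4, -0.9]
opening: 21.2
```

```bash
python3 look.py 3 l
```

```text
[-0.57  0.72  1.49  0.    0.93 -2.3 ] [ 555.4 -219.3  179.6] 21.213920102638788
heading 9.003239890463956
tip in dock est 36.784654806249044 0.14741004879568034
```

View pics/l.png

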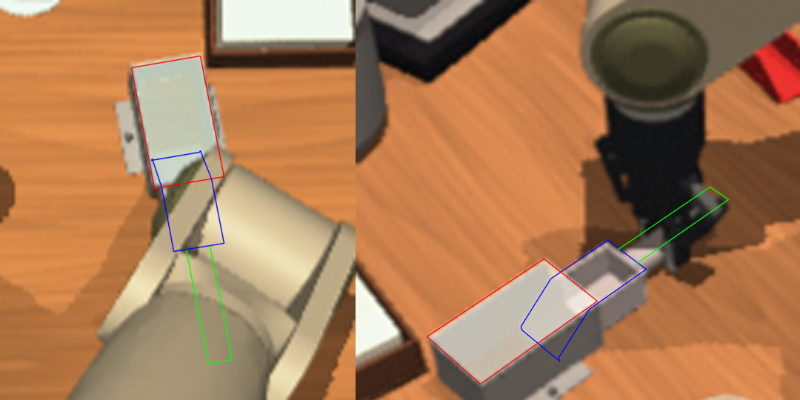

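The bowl has entered cleanly with no contact force. I'll continue to about tip 92.

Request:
move_arm:
  series:
    - {"slide": [10,1.6,0],"spin": 0,"fingers": -1}
    - {"slide": [20,3.2,0],"spin": 0,"fingers": -1}
    - {"slide": [30,4.7,0],"spin": 0,"fingers": -1}
    - {"slide": [40,6.3,0],"spin": 0,"fingers": -1}
    - {"slide": [50,7.9,0],"spin": 0,"fingers": -1}
    - {"slide": [56,8.8,0],"spin": 0,"fingers": -1}
    - {"slide": [56,8.8,0],"spin": 0,"fingers": -1}
    - {"slide": [56,8.8,-1],"spin": 0,"fingers": -1}
    - {"slide": [56,8.8,-1],"spin": 0,"fingers": -1}

```text
clock: 19.32
ee_pos: [610.7, -210.7, 178.6]
ee_rot: [[0.988, -0.0, -0.156], [0.156, 0.0, 0.988], [-0.0, -1.0, 0.0]]
ft_force: [0.8, -0.4, -1.8]
opening: 20.9
```

Request:
move_arm:
  series:
    - {"slide": [3,0.5,0],"spin": 0,"fingers": -1}
    - {"slide": [6,1,0],"spin": 0,"fingers": -1}
    - {"slide": [8,1.2,0],"spin": 0,"fingers": -1}
    - {"slide": [8,1.2,0],"spin": 0,"fingers": -1}

```text
clock: 19.82
ee_pos: [619.0, -209.4, 178.7]
ee_rot: [[0.988, 0.0, -0.156], [0.156, -0.0, 0.988], [0.0, -1.0, -0.0]]
ft_force: [-0.2, 0.0, -1.6]
opening: 20.7
```

```bash
python3 look.py 2 m; python3 - <<'E'
from h import *
c=read_camera('scene'); overlay(c,[],(195,165,295,240),7,'m2.png')
E
```

```text
[-0.51  0.83  1.29 -0.    1.03 -2.23] [ 619.  -209.4  178.7] 20.72436708841812
heading 8.979153568814464
tip in dock est 101.15400254929096 -0.11816115652516022
```

View pics/m.png

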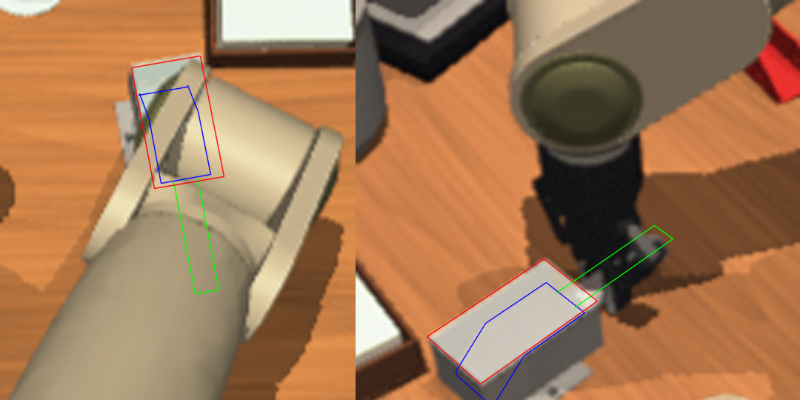

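View pics/m2.png

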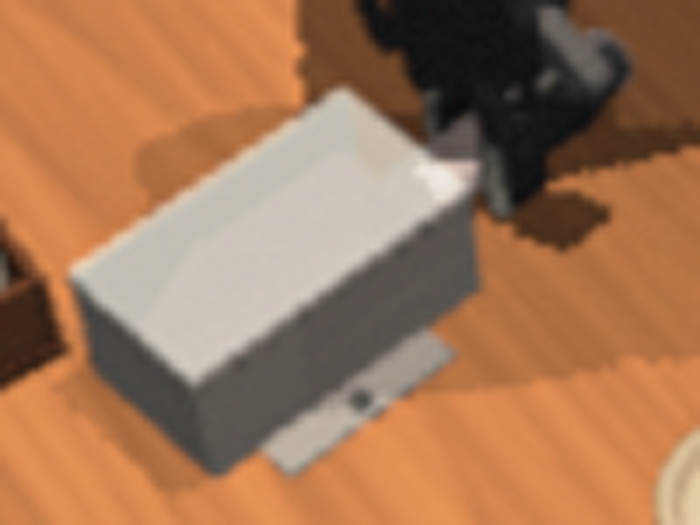

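Request:
move_arm:
  series:
    - {"slide": [1.5,0.2,0],"spin": 0,"fingers": -1}
    - {"slide": [3,0.5,0],"spin": 0,"fingers": -1}
    - {"slide": [4,0.6,0],"spin": 0,"fingers": -1}
    - {"slide": [4,0.6,0],"spin": 0,"fingers": -1}

```text
clock: 20.48
ee_pos: [623.0, -208.8, 178.7]
ee_rot: [[0.988, 0.0, -0.156], [0.156, -0.0, 0.988], [0.0, -1.0, -0.0]]
ft_force: [1.0, 0.6, -0.9]
opening: 20.4
```

Request:
move_arm:
  series:
    - {"slide": [1,0.2,0],"spin": 0,"fingers": -1}
    - {"slide": [2,0.3,0],"spin": 0,"fingers": -1}
    - {"slide": [3,0.5,0],"spin": 0,"fingers": -1}
    - {"slide": [3,0.5,0],"spin": 0,"fingers": -1}

```text
clock: 20.98
ee_pos: [625.3, -208.6, 178.5]
ee_rot: [[0.988, -0.003, -0.156], [0.156, 0.0, 0.988], [-0.003, -1.0, 0.001]]
ft_force: [-7.6, -0.7, 1.6]
opening: 21.3
```

Contact with the back wall (7.6 N) at an estimated tip of 108 mm, which agrees with the 110 mm depth. I'll ease back 2 mm, set it down and release.

Request:
move_arm:
  series:
    - {"slide": [-2,-0.3,0],"spin": 0,"fingers": -1}
    - {"slide": [-2,-0.3,-1],"spin": 0,"fingers": -1}
    - {"slide": [-2,-0.3,-1.5],"spin": 0,"fingers": -1}
    - {"slide": [-2,-0.3,-1.5],"spin": 0,"fingers": -1}

```text
clock: 21.48
ee_pos: [624.0, -208.6, 177.2]
ee_rot: [[0.988, 0.0, -0.156], [0.156, -0.0, 0.988], [0.0, -1.0, -0.0]]
ft_force: [0.0, -0.1, -1.8]
opening: 20.8
```

Request:
move_arm:
  series:
    - {"slide": [0,0,-0.7],"spin": 0,"fingers": -1}
    - {"slide": [0,0,-0.7],"spin": 0,"fingers": -1}

```text
clock: 21.72
ee_pos: [624.0, -208.6, 177.0]
ee_rot: [[0.988, 0.0, -0.156], [0.156, -0.0, 0.988], [0.0, -1.0, -0.0]]
ft_force: [-3.3, 2.0, 4.1]
opening: 21.0
```

Request:
move_arm:
  series:
    - {"slide": [0,0,0],"spin": 0,"fingers": -0.2}
    - {"slide": [0,0,0],"spin": 0,"fingers": 0.2}
    - {"slide": [0,0,0],"spin": 0,"fingers": 0.4}
    - {"slide": [0,0,0],"spin": 0,"fingers": 0.4}
    - {"slide": [0,0,0],"spin": 0,"fingers": 0.4}
    - {"slide": [0,0,20],"spin": 0,"fingers": 0.4}
    - {"slide": [0,0,60],"spin": 0,"fingers": 0.4}
    - {"slide": [0,0,110],"spin": 0,"fingers": 0.4}
    - {"slide": [-50,0,150],"spin": 0,"fingers": 0.4}
    - {"slide": [-110,0,150],"spin": 0,"fingers": 0.4}
    - {"slide": [-170,0,150],"spin": 0,"fingers": 0.4}
    - {"slide": [-230,0,150],"spin": 0,"fingers": 0.4}
    - {"slide": [-250,0,150],"spin": 0,"fingers": 0.4}
    - {"slide": [-250,0,150],"spin": 0,"fingers": 0.4}

```text
clock: 23.48
ee_pos: [373.3, -208.7, 327.9]
ee_rot: [[0.988, 0.002, -0.154], [0.154, -0.002, 0.988], [0.001, -1.0, -0.002]]
ft_force: [0.8, -0.3, 0.7]
opening: 59.7
```

```bash
python3 - <<'E'
from h import *
s=state(); print(np.round(s['ee_pos'],1),s['ft_force'],s['opening'])
D=(649.5,-204.5,9); r=np.radians(9); o=np.array([624,-208.6])+38*np.array([np.cos(r),np.sin(r)]); S=(o[0],o[1],9)
L=[]
for n,b in(('top',(310,105,410,225)),('scene',(190,150,310,245))):
    c=read_camera(n); save('fin_%s.png'%n,c['image']); overlay(c,[(T(*S,HA),(0,255,0)),(T(*D,ROOF),(255,0,0))],b,4,'t.png'); L.append(cv2.imread('pics/t.png')[:380])
cv2.imwrite('pics/fin.png',cv2.resize(np.hstack(L),(800,345)))
E
```

```text
[ 373.3 -208.7  327.9] [ 0.77785129 -0.29337825  0.73396582] 59.70677947867195
```

View pics/fin.png

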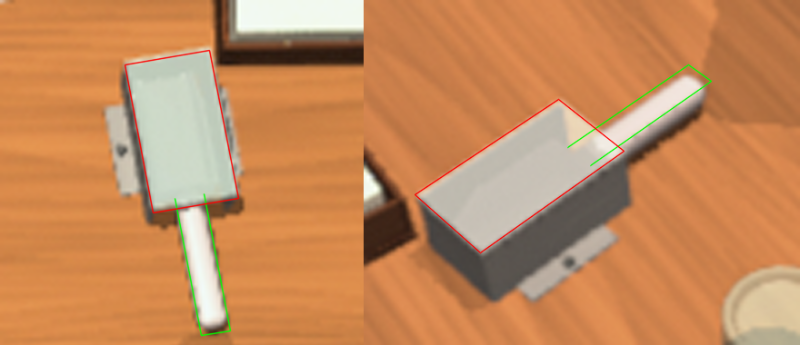

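View pics/fin_top.png

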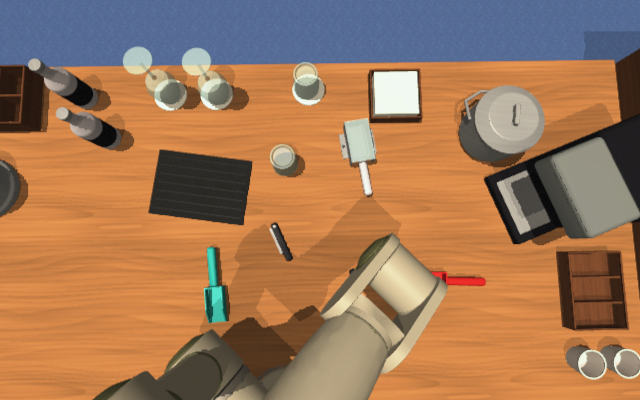

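The scoop sits bowl first in the dock, with its handle from about (362,165) to (369,193) in the top view. The tumbler (284,158) and the corkscrew (281,241) are where they were at the start. Handing in.

```bash
python3 -c "
from station import *
print(close_job()); print(state()['clock'])"
```

```text
the job is handed in; nothing more can be done
None
the job is handed in; nothing more can be done
```

The scoop is in the dock bowl first, right way up and let go. I handed the job in at about 23.5 s of the 67 s limit; no verdict was reported.

- **What I did:** I gripped the scoop by its bowl, drew it out and half-turned it in the air. I laid it on the mat and released it only once it touched down. I then took it by the handle and slid it in until the tip touched the back wall (7.6 N). Finally I eased back about 1–2 mm, set it down, released it and moved the arm clear.
- **Position check:** By the arm's position and the fitted dock pose, the tip is about 106–108 mm into the dock, within 1 mm of the centre line and within about 1° of the dock's axis. The wrist force reads about zero. The tumbler and corkscrew look unmoved in the last top view.
- **What disagreed:** The two cameras differed by about 3–5 mm along the scoop's axis. For the final depth I relied on the wall contact and used the pictures only to confirm it.

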